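# Close the stone-tumbling barrel with the lid that fits

## Task

One of the three loose black lids with grey wing grips on the bench belongs to the open grey tumbling barrel. Choose the one that fits, set it level on the neck with its wing in line with the two white marks so that it drops into the thread, screw it clockwise (seen from above) until it is fully home, and let go. The other two lids should end up lying right way up on the bench.

Things in the scene. Friction and masses are not known exactly. Their poses are not given: they have to be found in the camera images.
- tub: Grey barrel, 116 mm wide, fixed. Origin: bench level, on axis; z up. Shoulder 85 mm high, rim 110; thread ridge 89 mm wide round a 56 mm neck, with gaps at its +x and -x by white marks. Fitting lid, wing along tub x (within 15 deg), drops in to origin 96 mm up; clockwise it sinks 5 mm in 70 deg to a hard stop (home: 91 mm), with only friction; off the gaps it sits 10+ mm too high.
- lid_middle: Black lid that fits (7 mm play), 110 mm wide, 104 inside, 90 g, skirt down on the bench. Origin: centre of underside, z up. Flat deck 25 mm up; on it a grey upright wing grip 56 mm long (lid x), 14 mm thick (y), 32 mm tall (top at 57 mm). Two 6 mm pins point inward at the skirt's foot, under the wing's two ends (+x, -x); a half turn changes nothing. Any yaw; lids swap places.
- lid_small: Black lid 76 mm wide, 70 mm inside: too small for the thread ridge. Otherwise shaped like the middle lid: same height, deck, wing and origin.
- lid_large: Black lid 140 mm wide, 134 mm inside, 101 mm between its pins: too wide to catch the thread. Otherwise shaped like the middle lid: same height, deck, wing and origin.
Not all that is in view belongs to the job. What is shaped like the lid_small but brown is not meant.

How it is judged:
By the outcome, as a careful person would: the job done as asked, in the order asked, and still so for the second after the job is handed in, with the robot touching nothing.
It also fails if it takes over 37 s, if anything falls off the work surface, if the arm or the gripper's body presses on something with over 40 N, if the wrist force passes 120 N, or if a joint passes its speed limit or range.

## Robot

A 6-joint arm with a two-finger parallel gripper is mounted at the origin on the work surface. World frame = base frame: x ahead of the robot, y to its left, z up, the work surface at z = 0. Lengths are in m, angles in degrees, forces in N, time in s.
With the tool pointing down it reaches from about 0.25 to 0.725 m from the base axis. Payload 9.7 kg.
Tool frame: the origin (TCP) lies between the finger pads; the fingertips stand bot.tcp_to_tips ahead of it and the grasp point (between the pads) lies 11 mm behind it (bot.tcp_to_tips is the distance from the TCP to the fingertips, in m); z points along the fingers, y is the line along which they close (so a half turn about z gives the same grasp; the last joint's range is limited). The gripper opens to 85 mm and grips with 20 to 120 N. Pads are 22 mm wide; open, the fingers measure 114 mm over their backs; the gripper's body (76 mm by 85 mm) begins 54 mm behind the grasp point. The pads swing forward as they close: fully open they stand 13 mm farther back than shut.
Start: joints at [71.62, 4.979, 10.078, 95.1, 0, 90], TCP at [0.173, 0.522, 0.239] pointing down, gripper open.
Joint ranges: [-179.16, 179.16], [-48.56, 103.87], [-65.8, 70.77], [-126.05, 130.52], [-82.76, 87.17], [-180, 180]. Speed limits (degrees/s): [127.2, 127.2, 147.25, 180, 180, 180].

## Interface

Orientations are given as [roll, pitch, yaw] about the fixed x, y, z axes, in that order (R = Rz(yaw) Ry(pitch) Rx(roll)).
In Python, from workcell import bot gives the robot as it stands. The module is installed in compiled form; this text tells all that it offers.
- The arm moves only by the tool carry_out, never from a script. Its arguments are lists of equal length, an entry for each row: "linear": the shift along the world's x, y, z normalised to -1 to 1, where 1 is 2 cm, a list of three; "rotation": the turn, a rotation vector about the world's x, y, z normalised to -1 to 1, where 1 is 8 degrees, a list of three; "grip": the closure, from -1 (fully open) to 1 (shut). In form: {"linear": [[tx, ty, tz], ...], "rotation": [[rx, ry, rz], ...], "grip": [grip, ...]}. A call has 1 to 12 rows; each row shifts and turns the commanded pose from where the row before left it; what a row does not reach is not made up. A row lasts 1/10 s, in which the tool goes at most 50 mm and 8.59 degrees, less where a joint would pass 70% of its speed; a pose out of reach is approached as far as the arm can. A call with a number of a shift or a turn outside -1 to 1 is refused whole. A call with a gripper value outside its range is refused whole. The fingers move at their own pace and stop on an object; "grip_force" is the grip in N (left out, the last holds). Time passes only in rows, so rows that do not move let the fingers close. It gives the time, the measured TCP pose, the force, the opening and the grip force at its end, in the units of the state.
- bot.get_obs(): the state, without advancing time (a new reading comes with each control period).
- bot.camera(name): name is "scene" or "side" or "wrist"; returns the picture (420x560x3 uint8, blue, green, red); there is no depth.
- bot.camera_model(name): a dict with "fx", "fy", "cx", "cy" (pixels), "camera_from_world" (4x4, takes a point from world to camera coordinates). Camera axes: x right, y up, looking along -z (the intrinsics and any distortion apply to the point x, -y, -z); pixel columns grow to the right and rows downward; lengths in m; the calibration is good to about 2 mm. The wrist camera is an equidistant fisheye: a pixel r from the principal point sees the ray r / f radians off the axis. A picture is of the moment at which its call begins: read the wrist's pose just before it. camera_model takes no time and is no camera call; for the wrist camera it gives the pose at the moment of the call.
- bot.job_done(): hands the job in; it is judged then, once.
The state is a dict: "time": time; "q": joint angles; "qd": joint speeds; "joint_efforts": joint torques, N m; "ee_pos": TCP position; "tcp_rot": TCP orientation; "wrist_force": force on the tool from outside, world axes, zero at the start; "torque": the same for the moment, N m; "opening": finger opening in m; "grasp_force": force on a finger pad.
Only numpy, scipy, OpenCV 4.12 (cv2) and the standard library are available. Lean on these libraries where they do the work, as an engineer would, in place of code of your own. Each camera call takes 0.05 s, during which the arm holds its last target. There are 200 camera calls.

## Working session

There is one attempt and no reset: what is moved stays moved. The work goes in short steps, Python scripts to look and compute and a tool call to move; the robot and the scene stay as the last step left them, time stands still between calls to the robot, and variables do not carry over. Pictures are saved under pics/ and viewed, at most 10 in all, crops included, and the job is handed in when it is done.

Besides the shell and the picture viewer there is one more tool, called after ">>>" as name(argument=value, ...) on one line, values as JSON. carry_out: Moves the arm, as the interface text tells. Its arguments: {"type":"object","properties":{"linear":{"type":"array","items":{"type":"array","items":{"type":"number"}}},"rotation":{"type":"array","items":{"type":"array","items":{"type":"number"}}},"grip":{"type":"array","items":{"type":"number"}},"grip_force":{"type":"number"}},"required":["linear","rotation","grip"]}

```bash
mkdir -p pics
python3 - <<'E'
from workcell import bot
import cv2,numpy as np
for n in ("scene","side"):
    cv2.imwrite(f"pics/{n}0.png",bot.camera(n)); m=bot.camera_model(n); print(n,m)
o=bot.get_obs(); print(o, bot.tcp_to_tips)
E
```

```text
scene {'fx': 464.0547162237458, 'fy': 464.0547162237458, 'cx': 279.3300896212169, 'cy': 210.48900004464303, 'camera_from_world': array([[-0.58489267,  0.81086428,  0.01999192,  0.26969807],
       [-0.48359786, -0.36840459,  0.79398436,  0.21989428],
       [ 0.65117868,  0.45472758,  0.60760937, -1.44666544],
       [ 0.        ,  0.        ,  0.        ,  1.        ]])}
side {'fx': 403.99596836704785, 'fy': 403.99596836704785, 'cx': 281.1718086774009, 'cy': 202.45937231789512, 'camera_from_world': array([[ 0.80589508, -0.59178237, -0.01807594, -0.38634028],
       [ 0.44749873,  0.58884984,  0.6730533 , -0.27140703],
       [-0.38765706, -0.55049931,  0.73937305, -0.6213152 ],
       [ 0.        ,  0.        ,  0.        ,  1.        ]])}
{'time': 0.1, 'q': array([7.16204686e+01, 5.00903006e+00, 1.00382830e+01, 9.51017644e+01,
       1.47971147e-03, 8.99998242e+01]), 'qd': array([-0.09898857, -0.06113529,  0.13370448, -0.10160952, -0.07581776,
       -0.00068325]), 'joint_efforts': array([ 1.37970178e-04, -5.21561301e+01,  4.65653300e+01,  1.60656951e-02,
       -6.18600637e-08,  3.63795436e-06]), 'ee_pos': array([0.1733459 , 0.5217419 , 0.23863724]), 'tcp_rot': array([-1.79927489e+02, -1.47993281e-03,  1.61620643e+02]), 'wrist_force': array([-0.01460502, -0.1942587 , -0.14440463]), 'torque': array([ 0.02498931, -0.01390362,  0.00435796]), 'grasp_force': 0.0, 'opening': 0.08552707626896569} 0.008
```

View pics/scene0.png

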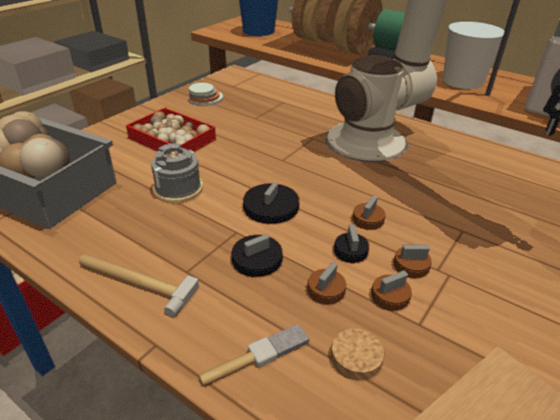

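View pics/side0.png

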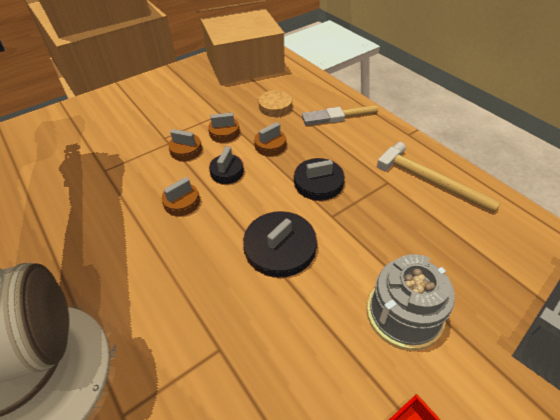

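Candidates for the fitting lid in the scene view are the black lids at (271,203), the widest, (257,255), the middle one, and (351,247), the smallest. The brown ones at (369,215), (412,260), (391,290) and (327,285) aren't meant. I choose (257,255), which is (319,178) in the side view. The tub is at (177,172) in the scene view and (411,298) in the side view. Next I check this in enlarged crops.

```bash
python3 - <<'E'
import cv2,numpy as np
s=cv2.imread("pics/scene0.png"); d=cv2.imread("pics/side0.png")
def c(im,x,y,w=80,h=60): return cv2.resize(im[y:y+h,x:x+w],(400,300),interpolation=cv2.INTER_CUBIC)
a=np.vstack([np.hstack([c(s,217,222),c(d,280,148)]),np.hstack([c(s,137,143),cv2.resize(d[250:346,350:478],(400,300),interpolation=cv2.INTER_CUBIC)])])
cv2.imwrite("pics/crop1.png",a)
E
cat > h.py <<'E'
import numpy as np
from workcell import bot
def ray(n,u,v):
    m=bot.camera_model(n); T=m["camera_from_world"]; R,t=T[:3,:3],T[:3,3]
    d=R.T@np.array([(u-m["cx"])/m["fx"],-(v-m["cy"])/m["fy"],-1.]); return -R.T@t,d
def onz(n,u,v,z):
    o,d=ray(n,u,v); return o+d*(z-o[2])/d[2]
def proj(n,p):
    m=bot.camera_model(n); c=(m["camera_from_world"]@np.append(p,1))[:3]
    return m["cx"]+m["fx"]*c[0]/-c[2], m["cy"]-m["fy"]*c[1]/-c[2]
def wray(u,v,m):
    T=m["camera_from_world"]; R,t=T[:3,:3],T[:3,3]
    a=np.array([u-m["cx"],v-m["cy"]]); r=np.hypot(*a)+1e-9; th=r/m["fx"]
    c=np.array([a[0]/r*np.sin(th),-a[1]/r*np.sin(th),-np.cos(th)]); return -R.T@t,R.T@c
def wonz(u,v,z,m):
    o,d=wray(u,v,m); return o+d*(z-o[2])/d[2]
E
```

```text
(no output)
```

View pics/crop1.png

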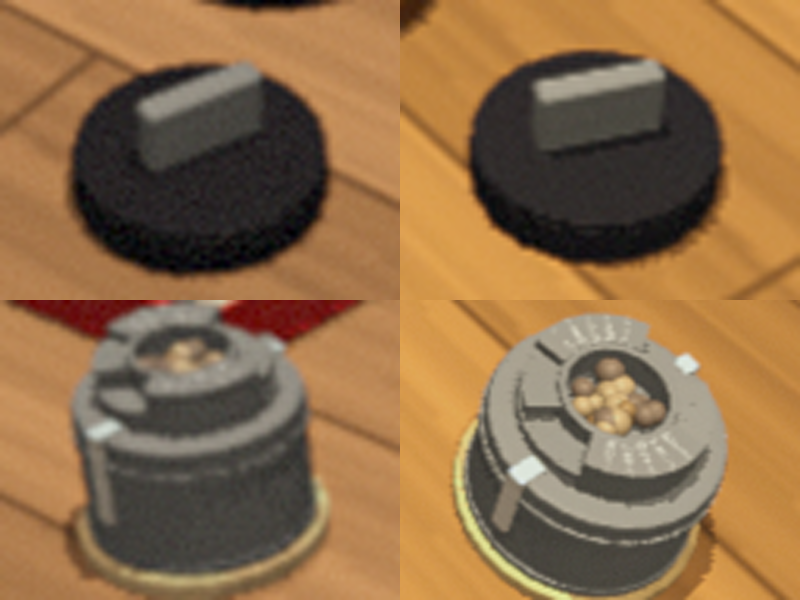

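Run:
```python
from h import *
np.set_printoptions(precision=4,suppress=True)
print("lid",onz("scene",257.2,239.8,.057),onz("side",319.6,164.2,.057))
for n,a,b in(("scene",(246,245.4),(269.6,237.6)),("side",(307.4,168.4),(333,163.6))):
    p,q=onz(n,*a,.057),onz(n,*b,.057); v=q-p; print(np.hypot(*v[:2]),np.degrees(np.arctan2(v[1],v[0])))
print("deck width",onz("scene",217+14.6,222+31,.022)-onz("scene",217+65.4,222+33,.022), (onz("scene",217+14.6,222+31,.022)+onz("scene",217+65.4,222+33,.022))/2)
print("tub rim",onz("scene",173.6,154,.11),onz("side",419.8,278.2,.11))
for n,a,b in(("scene",(158,169),(192,152)),("side",(390.6,304.4),(441.5,270.2))):
    p,q=onz(n,*a,.085),onz(n,*b,.085); v=q-p; print("marks",(p+q)/2,np.hypot(*v[:2]),np.degrees(np.arctan2(v[1],v[0])))
print("large",onz("scene",271,194,.057),"small",onz("scene",351,240,.05))
```

```text
lid [0.6284 0.0619 0.057 ] [0.6244 0.0585 0.057 ]
0.05483307337326206 153.85971896816397
0.0563891078364121 -22.129181538593883
deck width [ 0.0604 -0.0904  0.    ] [0.6335 0.0649 0.022 ]
tub rim [ 0.5471 -0.2617  0.11  ] [ 0.5415 -0.2681  0.11  ]
marks [ 0.5378 -0.2688  0.085 ] 0.10967837448281136 175.9413569066458
marks [ 0.5427 -0.2687  0.085 ] 0.10831916201786156 -3.4731672968082457
large [ 0.4776 -0.014   0.057 ] small [0.5019 0.2169 0.05  ]
```

Lid (0.627,0.060), wing at -24°; tub (0.5425,-0.268), x axis at -4°. Wing length 55–56 mm and mark spacing 109 mm are consistent with the given sizes.

>>> carry_out(linear=[[0.95,-0.96,0],[0.95,-0.96,0],[0.95,-0.96,0],[0.95,-0.96,0],[0.95,-0.96,0],[0.95,-0.96,0],[0.95,-0.96,0],[0.95,-0.96,0],[0.95,-0.96,0],[0.95,-0.96,0],[0.95,-0.96,0],[0.95,-0.96,0]], rotation=[[0,0,-0.7],[0,0,0],[0,0,0],[0,0,0],[0,0,0],[0,0,0],[0,0,0],[0,0,0],[0,0,0],[0,0,0],[0,0,0],[0,0,0]], grip=[-1,-1,-1,-1,-1,-1,-1,-1,-1,-1,-1,-1])

```text
time: 1.3
ee_pos: [0.402, 0.2906, 0.239]
tcp_rot: [-180.0, -0.0, 156.0]
wrist_force: [0.8, 0.1, -0.8]
opening: 0.0852
grasp_force: 0.0
```

>>> carry_out(linear=[[0.95,-0.96,0],[0.95,-0.96,0],[0.95,-0.96,0],[0.95,-0.96,0],[0.95,-0.96,0],[0.95,-0.96,0],[0.95,-0.96,0],[0.95,-0.96,-0.5],[0.95,-0.96,-0.5],[0.95,-0.96,-0.5],[0.95,-0.96,-0.5],[0.95,-0.96,-0.5]], rotation=[[0,0,0],[0,0,0],[0,0,0],[0,0,0],[0,0,0],[0,0,0],[0,0,0],[0,0,0],[0,0,0],[0,0,0],[0,0,0],[0,0,0]], grip=[-1,-1,-1,-1,-1,-1,-1,-1,-1,-1,-1,-1])

```text
time: 2.5
ee_pos: [0.63, 0.0602, 0.1884]
tcp_rot: [-180.0, -0.0, 156.0]
wrist_force: [-0.3, 0.7, 0.1]
opening: 0.0854
grasp_force: 0.0
```

Run:
```python
from h import *
import cv2,pickle
m=bot.camera_model("wrist"); o=bot.get_obs(); im=bot.camera("wrist"); pickle.dump(m,open("w1.pkl","wb"))
cv2.imwrite("pics/w1.png",im); print(o["q"].round(1),o["ee_pos"],o["tcp_rot"],o["wrist_force"],m["fx"],m["cx"],m["cy"])
```

```text
[ 5.5 15.9 17.  91.1 -0.  29.4] [0.62996692 0.0602333  0.18835933] [-1.79976934e+02 -3.98763218e-02  1.56018765e+02] [-0.33230622  0.7182669   0.14587369] 325.19226210127806 284.5475189201613 212.56189328715885
```

View pics/w1.png

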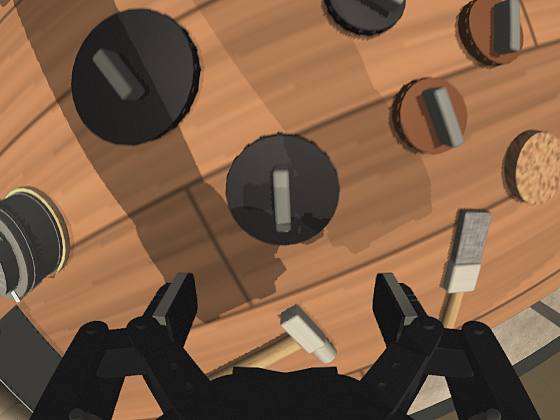

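The wrist view shows the middle lid centred at about (282,189). Its wing top face runs from about (281,170) to (283,231).

Run:
```python
from h import *
import cv2,pickle
np.set_printoptions(precision=4,suppress=True)
m=pickle.load(open("w1.pkl","rb")); im=cv2.imread("pics/w1.png")
p,q=wonz(281,170,.057,m),wonz(283,231,.057,m); v=q-p
print((p+q)/2,np.hypot(*v[:2]),np.degrees(np.arctan2(v[1],v[0])))
# outline: dark region
d=wonz(283,133,.025,m),wonz(283,245,.0,m),wonz(226,189,.025,m),wonz(340,189,.025,m)
print(d)
cv2.imwrite("pics/w1c.png",cv2.resize(im[120:255,205:365],(800,675))[:600])
```

```text
[0.6269 0.0597 0.057 ] 0.05430605774416178 -22.348528383335463
(array([0.5766, 0.0829, 0.025 ]), array([0.6876, 0.0331, 0.    ]), array([0.6024, 0.0119, 0.025 ]), array([0.6466, 0.111 , 0.025 ]))
```

View pics/w1c.png

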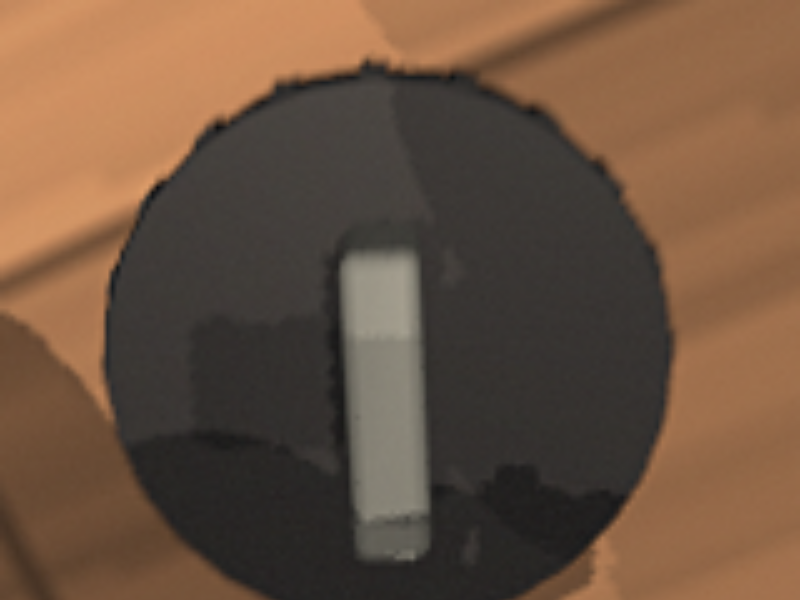

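The crop confirms the wing top face from (281,169) to (283.6,232): centre (0.627,0.0595), yaw about -22°, and a deck about 108 mm wide, so this is the middle lid. Now I descend and grip.

>>> carry_out(linear=[[-0.15,0,-0.94],[0,0,-0.94],[0,0,-0.94],[0,0,-0.94],[0,0,-0.94],[0,0,-0.94],[0,0,-0.94],[0,0,-0.94],[0,0,0],[0,0,0],[0,0,0],[0,0,0]], rotation=[[0,0,0.22],[0,0,0],[0,0,0],[0,0,0],[0,0,0],[0,0,0],[0,0,0],[0,0,0],[0,0,0],[0,0,0],[0,0,0],[0,0,0]], grip=[-1,-1,-1,-1,-1,-1,-1,-1,-1,1,1,1], grip_force=80)

```text
time: 3.75
ee_pos: [0.627, 0.0612, 0.0401]
tcp_rot: [180.0, 0.1, 157.8]
wrist_force: [0.1, -0.1, 1.4]
opening: 0.0437
grasp_force: 0.0
```

>>> carry_out(linear=[[0,0,0],[0,0,0],[0,0,0],[0,0,0]], rotation=[[0,0,0],[0,0,0],[0,0,0],[0,0,0]], grip=[1,1,1,1])

```text
time: 4.15
ee_pos: [0.6268, 0.0612, 0.0397]
tcp_rot: [180.0, 0.1, 157.8]
wrist_force: [-0.5, 0.5, 6.7]
opening: 0.0125
grasp_force: 79.1
```

>>> carry_out(linear=[[0,0,0.95],[0,0,0.95],[0,0,0.95],[0,0,0.95],[0,0,0.95],[0,0,0.95],[0,0,0.95],[-0.24,-0.91,0],[-0.24,-0.91,0],[-0.24,-0.91,0],[-0.24,-0.91,0],[-0.24,-0.91,0]], rotation=[[0,0,0],[0,0,0],[0,0,0],[0,0,0],[0,0,0],[0,0,0],[0,0,0],[0,0,0.13],[0,0,0.13],[0,0,0.13],[0,0,0.13],[0,0,0.13]], grip=[1,1,1,1,1,1,1,1,1,1,1,1])

```text
time: 5.35
ee_pos: [0.602, -0.0305, 0.1714]
tcp_rot: [-180.0, -0.0, 163.0]
wrist_force: [-0.1, -0.4, 0.3]
opening: 0.0124
grasp_force: 78.2
```

Run:
```python
from h import *
import cv2,pickle
np.set_printoptions(precision=4,suppress=True)
m=bot.camera_model("wrist"); o=bot.get_obs(); im=bot.camera("wrist"); pickle.dump(m,open("w2.pkl","wb"))
s=bot.camera("side"); c=bot.camera("scene")
cv2.imwrite("pics/w2.png",im); print(o["ee_pos"],o["tcp_rot"],o["wrist_force"],o["opening"])
print([proj("side",o["ee_pos"]),proj("scene",o["ee_pos"])])
cv2.imwrite("pics/s2.png",np.vstack([np.hstack([cv2.resize(im,(400,300)),cv2.resize(s,(400,300))]),np.hstack([cv2.resize(c,(400,300)),cv2.resize(im[:,:],(400,300))])]))
a=np.zeros((600,800,3),np.uint8); a[:420,:560]=im; a[420:600,:240]=cv2.resize(s,(240,180)); a[420:600,240:480]=cv2.resize(c,(240,180)); cv2.imwrite("pics/s2.png",a)
```

```text
[ 0.602  -0.0305  0.1714] [-179.9877   -0.0452  163.0255] [-0.0818 -0.3721  0.2934] 0.012391167364472704
[(np.float64(345.80785065587173), np.float64(148.27193318996916)), (np.float64(229.4135247159299), np.float64(173.85931951309487))]
```

View pics/s2.png

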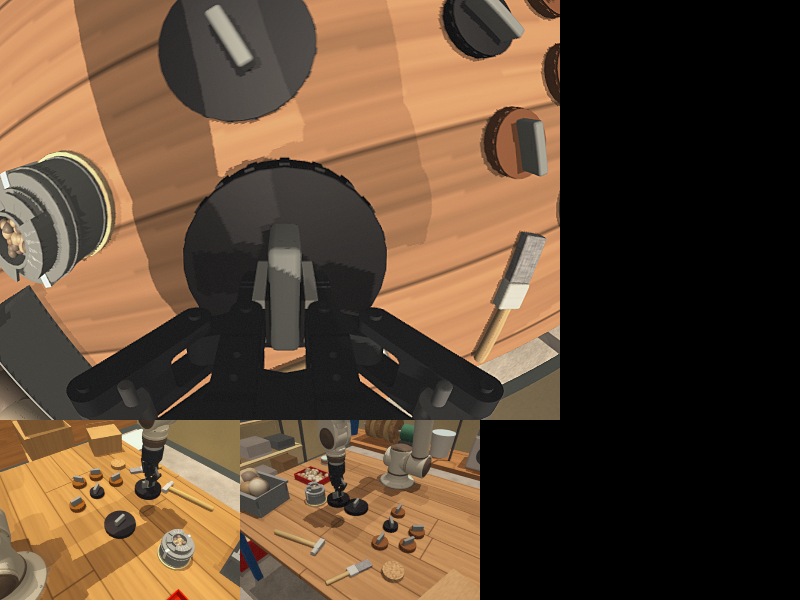

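The wrist view shows the lid held level. Its wing top runs from (286,225) to (285,350), and the tub marks are at (4,181) and (46,281).

Run:
```python
from h import *
import pickle
np.set_printoptions(precision=4,suppress=True)
m=pickle.load(open("w2.pkl","rb"))
p,q=wonz(286,225,.1887,m),wonz(285,350,.1887,m); v=q-p
print((p+q)/2,np.hypot(*v[:2]),np.degrees(np.arctan2(v[1],v[0])))
a,b=wonz(185,255,.1567,m),wonz(386,255,.1567,m);print((a+b)/2,np.hypot(*(a-b)))
p,q=wonz(4,181,.085,m),wonz(46,281,.085,m); v=q-p
print("marks",(p+q)/2,np.hypot(*v[:2]),np.degrees(np.arctan2(v[1],v[0])))
```

```text
[ 0.597  -0.0283  0.1887] 0.06372271654559039 -17.31687003802348Traceback (most recent call last):
  File "<stdin>", line 7, in <module>
TypeError: return arrays must be of ArrayType
```

Run:
```python
from h import *
import pickle
np.set_printoptions(precision=4,suppress=True)
m=pickle.load(open("w2.pkl","rb"))
a,b=wonz(185,255,.1567,m),wonz(386,255,.1567,m);print((a+b)/2,np.linalg.norm(a-b))
p,q=wonz(4,181,.085,m),wonz(46,281,.085,m); v=q-p
print("marks",(p+q)/2,np.hypot(*v[:2]),np.degrees(np.arctan2(v[1],v[0])))
```

```text
[ 0.5945 -0.0274  0.1567] 0.10554266635977595
marks [ 0.5415 -0.2707  0.085 ] 0.10534738604265552 -2.3105554985561594
```

>>> carry_out(linear=[[-0.25,-0.99,0],[-0.25,-0.99,0],[-0.25,-0.99,0],[-0.25,-0.99,0],[-0.25,-0.99,0],[-0.25,-0.99,0],[-0.25,-0.99,0],[-0.25,-0.99,0],[-0.25,-0.99,0],[-0.25,-0.99,0],[-0.25,-0.99,0],[-0.25,-0.99,0]], rotation=[[0,0,0.14],[0,0,0.14],[0,0,0.14],[0,0,0.14],[0,0,0.14],[0,0,0.14],[0,0,0.14],[0,0,0.14],[0,0,0.14],[0,0,0.14],[0,0,0.14],[0,0,0.14]], grip=[1,1,1,1,1,1,1,1,1,1,1,1])

```text
time: 6.7
ee_pos: [0.5427, -0.2675, 0.1716]
tcp_rot: [180.0, -0.0, 176.5]
wrist_force: [0.6, -0.2, -0.9]
opening: 0.0123
grasp_force: 78.2
```

>>> carry_out(linear=[[0,0,0],[0,0,-0.5]], rotation=[[0,0,0],[0,0,0]], grip=[1,1])

```text
time: 6.9
ee_pos: [0.5432, -0.2672, 0.1625]
tcp_rot: [-180.0, 0.1, 176.4]
wrist_force: [0.3, 0.2, -0.4]
opening: 0.0125
grasp_force: 78.2
```

Run:
```python
from h import *
import cv2,pickle
np.set_printoptions(precision=4,suppress=True)
o=bot.get_obs(); s=bot.camera("side"); c=bot.camera("scene")
print(o["ee_pos"],o["tcp_rot"],o["wrist_force"],o["q"])
f=lambda im,x,y:cv2.resize(im[y:y+120,x:x+120],(400,400),interpolation=cv2.INTER_CUBIC)
cv2.imwrite("pics/s3.png",np.hstack([f(s,350,230),f(c,117,90)]))
```

```text
[ 0.5432 -0.2672  0.1625] [-179.9842    0.0981  176.3698] [ 0.3327  0.2286 -0.3926] [-26.2009  11.6399   9.0222  87.2856   0.0231 -22.5707]
```

View pics/s3.png

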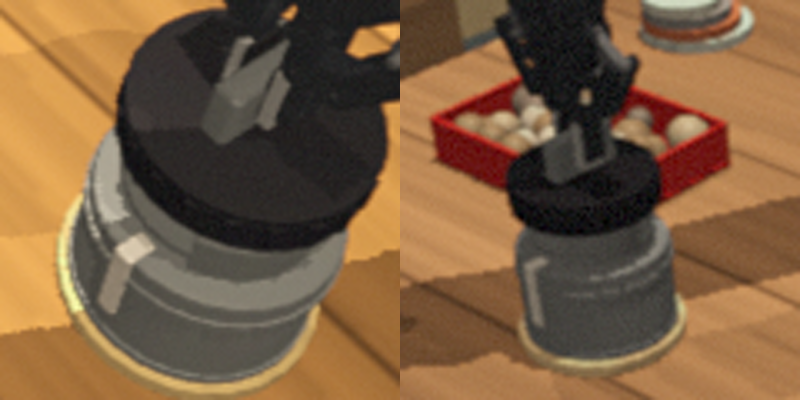

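The lid hangs concentric over the neck, at about (252,130) in the left crop with the tub axis below it, and its wing points at the mark. I lower it gently, watching the force.

>>> carry_out(linear=[[0,0,-0.35],[0,0,-0.35],[0,0,-0.25],[0,0,-0.15],[0,0,0]], rotation=[[0,0,0],[0,0,0],[0,0,0],[0,0,0],[0,0,0]], grip=[1,1,1,1,1])

```text
time: 7.5
ee_pos: [0.5422, -0.2673, 0.1393]
tcp_rot: [180.0, -0.0, 176.4]
wrist_force: [0.4, 0.5, -0.8]
opening: 0.0131
grasp_force: 78.2
```

>>> carry_out(linear=[[0,0,-0.15],[0,0,-0.15],[0,0,0]], rotation=[[0,0,0],[0,0,0],[0,0,0]], grip=[1,1,1])

```text
time: 7.8
ee_pos: [0.5427, -0.2676, 0.1355]
tcp_rot: [-180.0, 0.1, 176.4]
wrist_force: [-2.6, 1.1, 8.6]
opening: 0.0127
grasp_force: 79.6
```

The lid is seated at origin about 96 mm, so the pins went into the gaps. Now I screw it clockwise.

>>> carry_out(linear=[[0,0,-0.02],[0,0,-0.02],[0,0,-0.02],[0,0,-0.02],[0,0,-0.02],[0,0,-0.02],[0,0,-0.02],[0,0,-0.02],[0,0,-0.02],[0,0,0]], rotation=[[0,0,-0.75],[0,0,-0.75],[0,0,-0.75],[0,0,-0.75],[0,0,-0.75],[0,0,-0.75],[0,0,-0.75],[0,0,-0.75],[0,0,-0.75],[0,0,0]], grip=[1,1,1,1,1,1,1,1,1,1])

```text
time: 8.8
ee_pos: [0.5433, -0.2677, 0.1317]
tcp_rot: [179.9, 0.1, 122.2]
wrist_force: [-0.7, 0.1, 6.0]
opening: 0.0126
grasp_force: 79.2
```

Run:
```python
from h import *
o=bot.get_obs(); print(o["ee_pos"],o["tcp_rot"],o["wrist_force"],o["torque"],o["q"])
```

```text
[ 0.54329633 -0.26769037  0.13168391] [1.79904210e+02 1.45720030e-01 1.22225778e+02] [-0.68188938  0.10108206  5.97772681] [-0.18845235 -0.0925588   0.00609482] [-2.62326437e+01  1.16256646e+01  5.60663693e+00  8.38066714e+01
  5.40975184e-03  3.15414651e+01]
```

>>> carry_out(linear=[[0,0,-0.02],[0,0,-0.02],[0,0,-0.02],[0,0,0]], rotation=[[0,0,-0.7],[0,0,-0.7],[0,0,-0.6],[0,0,0]], grip=[1,1,1,1])

```text
time: 9.2
ee_pos: [0.5407, -0.2687, 0.1306]
tcp_rot: [-179.8, 0.1, 106.2]
wrist_force: [-11.7, -4.2, 11.1]
opening: 0.0125
grasp_force: 80.1
```

Run:
```python
from h import *
o=bot.get_obs(); print(o["ee_pos"],o["tcp_rot"],o["wrist_force"],o["torque"],o["q"][5])
```

```text
[ 0.54072415 -0.26870853  0.13056462] [-1.79818780e+02  1.37570172e-01  1.06217811e+02] [-11.72315868  -4.24484365  11.13666202] [-0.890569    2.95289324  0.35598762] 47.46048385485208
```

>>> carry_out(linear=[[0,0,0],[0,0,0],[0,0,0]], rotation=[[0,0,-0.3],[0,0,-0.3],[0,0,0]], grip=[1,1,1])

```text
time: 9.5
ee_pos: [0.5408, -0.2686, 0.1306]
tcp_rot: [-179.8, 0.2, 101.7]
wrist_force: [-13.4, -5.9, 11.9]
opening: 0.0124
grasp_force: 103.1
```

Run:
```python
from h import *
o=bot.get_obs(); print(o["ee_pos"],o["tcp_rot"],o["wrist_force"],o["torque"],o["q"][5])
```

```text
[ 0.5407675  -0.26862668  0.13059885] [-1.79828257e+02  1.60226634e-01  1.01652805e+02] [-13.42873465  -5.85790133  11.86332893] [-1.05303026  3.07275136  2.35478542] 52.038001837595
```

Torque rose to 2.4 N m with no further sinking (origin about 91 mm), so the lid is at the hard stop. I release and rise.

>>> carry_out(linear=[[0,0,0],[0,0,0],[0,0,0],[0,0,0],[0,0,0],[0,0,0.3],[0,0,0.6],[0,0,0.9],[0,0,0.9],[0,0,0.9],[0,0,0.9],[0,0,0.9]], rotation=[[0,0,0],[0,0,0],[0,0,0],[0,0,0],[0,0,0],[0,0,0],[0,0,0],[0,0,0],[0,0,0],[0,0,0],[0,0,0],[0,0,0]], grip=[-1,-1,-1,-1,-1,-1,-1,-1,-1,-1,-1,-1])

```text
time: 10.7
ee_pos: [0.5425, -0.2675, 0.2391]
tcp_rot: [179.9, 0.0, 101.6]
wrist_force: [0.8, 0.7, -0.0]
opening: 0.0855
grasp_force: 0.0
```

Run:
```python
from h import *
import cv2,pickle
o=bot.get_obs(); m=bot.camera_model("wrist"); im=bot.camera("wrist"); s=bot.camera("side"); c=bot.camera("scene")
pickle.dump(m,open("w4.pkl","wb"))
print(o["ee_pos"],o["tcp_rot"],o["wrist_force"],o["opening"])
a=np.zeros((600,800,3),np.uint8); a[:420,:560]=im; a[:240,560:]=cv2.resize(s[230:350,350:470],(240,240)); a[240:480,560:]=cv2.resize(c[90:210,117:237],(240,240)); a[420:,:240]=cv2.resize(c,(240,180)); cv2.imwrite("pics/s4.png",a)
```

```text
[ 0.54245737 -0.2674556   0.23911078] [1.79943557e+02 4.27094300e-02 1.01619914e+02] [ 0.78244479  0.6522438  -0.03693333] 0.08552211078902677
```

View pics/s4.png

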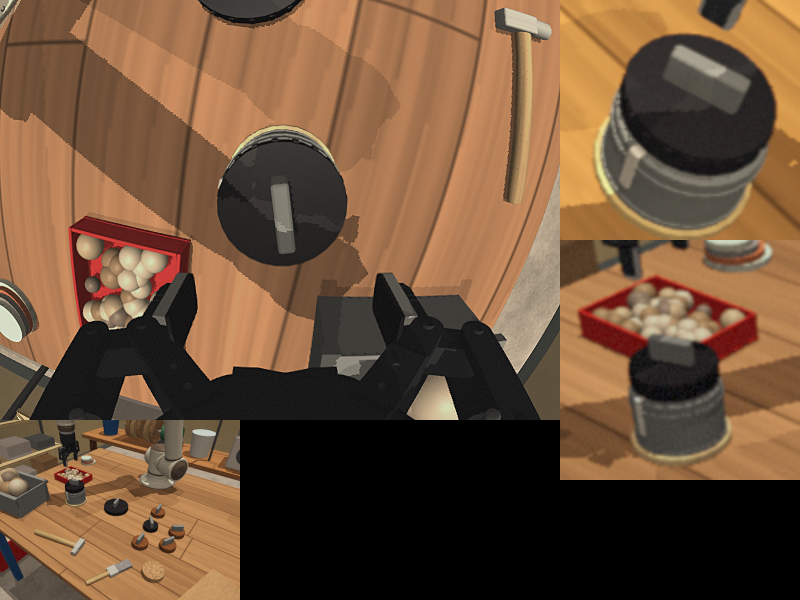

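The lid sits level on the tub. In the wrist view its wing top runs from (276,180) to (287,252). I check its angle more precisely.

Run:
```python
from h import *
import cv2,pickle
np.set_printoptions(precision=4,suppress=True)
m=pickle.load(open("w4.pkl","rb"))
im=cv2.imread("pics/s4.png")[:420,:560]
for z in(.148,):
  p,q=wonz(280,178,z,m),wonz(289,252,z,m); v=q-p
  print((p+q)/2,np.hypot(*v[:2]),np.degrees(np.arctan2(v[1],v[0])))
a,b=wonz(218,202,.116,m),wonz(347,202,.116,m);print((a+b)/2,np.linalg.norm(a-b))
cv2.imwrite("pics/w4c.png",cv2.resize(im[120:270,205:360],(620,600),interpolation=cv2.INTER_CUBIC))
```

```text
[ 0.5425 -0.2639  0.148 ] 0.058008534416530894 -71.85847130833457
[ 0.5404 -0.2628  0.116 ] 0.1078271012660982
```

View pics/w4c.png

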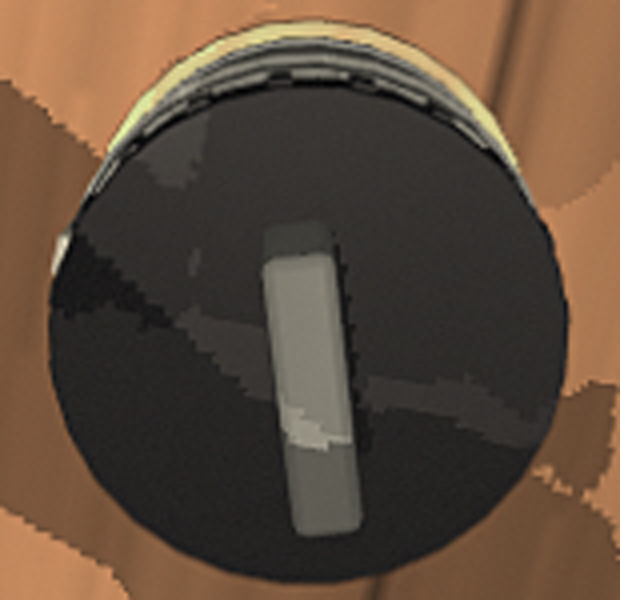

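```bash
python3 -c "
from workcell import bot
print(bot.job_done())"
```

```text
the job is handed in; nothing more can be done
None
```

The middle lid is on the barrel, screwed clockwise to its hard stop about 5 mm below drop-in and released. The other two lids were left untouched, right way up on the bench, and I handed the job in at about 11 s.

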